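Lay out the lunch board

ROBOT

A 6-joint arm with a two-finger parallel gripper is mounted at the origin on the work surface. World frame = base frame: x ahead of the robot, y to its left, z up, the work surface at z = 0. Lengths are in m, angles in rad, forces in N, time in s.
With the tool pointing down it reaches from about 0.3 to 0.775 m from the base axis. Payload 14.6 kg.
Tool frame: the origin (TCP) lies between the finger pads; the fingertips stand 14 mm ahead of it and the grasp point (between the pads) lies 5 mm behind it; y points along the fingers, z is the direction in which the jaws open and shut, and the axes are right-handed (so a half turn about y gives the same grasp; the last joint's range is limited). The gripper opens to 94 mm and grips with 3 to 60 N. Pads are 16 mm wide; open, the fingers measure 119 mm over their backs; the gripper's body (75 mm by 177 mm) begins 78 mm behind the grasp point.
Start: joints at [1.202, 0.3, 1.521, -0, 1.321, -0.067], TCP at [0.163, 0.525, 0.219] pointing down, gripper open.
Joint ranges: [-3.03, 3.03], [-0.79, 2.21], [0.23, 2.52], [-1.04, 4.18], [0, 3.07], [-2.55, 2.55]. Speed limits (rad/s): [2.22, 2.22, 2.57, 3.14, 3.14, 3.14].

INTERFACE

Orientations are given as a 3x3 rotation matrix whose columns are the frame's x, y, z axes.
In Python, from plant import ctrl gives the robot as it stands.
- The arm moves only by the tool apply_moves, never from a script. Its argument "motion" is a list that holds one entry, the list of rows, each a list of 4 numbers: the shift along the tool's x, y, z in cm, then the turn about the tool's y in degrees. In form: [[[tx, ty, tz, yaw], ...]]. A call has 1 to 5 rows; each row is the pose to reach, as a shift and turn from the pose commanded when the call began, along the tool's axes at that moment; what a row does not reach only later rows make up. A row lasts 1/8 s, in which the tool goes at most 62.5 mm and 10.7 degrees, less where a joint would pass 70% of its speed; a pose out of reach is approached as far as the arm can. A call with a gripper value outside its range is refused whole. "hand" is the opening in per cent of the stroke, from 0 (shut) to 100 (fully open), set as the call begins (left out, the last holds). The fingers move at their own pace and stop on an object; the grip force is fixed at half the most. Time passes only in rows, so rows that repeat a pose let the fingers close. It gives the time, the measured TCP pose, the force and the opening at its end, in the units of the state.
- ctrl.sense(): the state, without advancing time (a new reading comes with each control period).
- ctrl.capture(name): name is "scene" or "side" or "wrist"; returns a dict with "img" (480x640x3 uint8, red, green, blue), "z_map" (480x640 float32, m along the optical axis (not along the pixel's ray), 0 where there is no reading), "K" (3x3 intrinsics, pixels), "view" (4x4, takes a point from world to camera coordinates); the wrist camera has in their place "mount" (4x4, takes a point from camera to tool coordinates, whose origin is the TCP and whose axes are the tool frame's). Camera axes: x right, y down, z forward; pixel columns grow to the right and rows downward; lengths in m; the calibration is good to about 2 mm. A picture is of the moment at which its call begins: read the wrist's pose just before it.
- ctrl.job_done(): hands the job in, once; it reports no verdict.
Trained networks look in the newest picture that a camera, given by its name, has taken for a name from the list of things; names that differ only in an ending like _2 or _b are one class to them, and where a whole thing is asked for, a point or a joint stands for the part that bears it (a point fixed in the world has none). Each returns a list of dicts, best first, with "p" (0 to 1); they miss things now and then, are a little off and sometimes report something else, mostly with a low value. They report only what shows in the picture. A call takes as long as a camera call. They do not tell look-alikes from the thing itself.
- ctrl.spot_in(camera, name): "position" ([column, row] in pixels, amid what is visible of it).
- ctrl.cut_out(camera, name): "region" (480x640 bool, what is visible of it) and "position" ([column, row] in pixels, amid what is visible of it).
The state is a dict: "time": time; "joint_positions": joint angles; "qd": joint speeds; "tau": joint torques, N m; "eef_pos": TCP position; "eef_rot": TCP orientation; "ft_force": force on the tool from outside, world axes, zero at the start; "ft_torque": the same for the moment, N m; "grip_width": opening from 0.0 (shut) to 1.0 (fully open).
Only numpy, scipy, OpenCV 4.12 (cv2) and the standard library are available. Lean on these libraries where they do the work, as an engineer would, in place of code of your own. Each camera call takes 0.05 s, during which the arm holds its last target. There are 200 camera calls.

TASK

Lay out the lunch on the wooden board, everything upright: the orange-lidded box goes midway between the chicken dish and the cucumber bowl, in line with them, and the green-lidded box squarely on top of it; the pumpkin ramekin goes straight behind the cucumber bowl (towards the board's far long edge) and the blue-lidded pickle jar straight in front of the chicken dish (towards the board's near long edge), each centred on its dish with a gap of about 2 cm. Leave the mug, the pepper pot and the butter tub as they are.

Things in the scene. Friction and masses are not known exactly. Their poses are not given: they have to be found in the camera images.
- board: light wooden serving board, fixed, flat slab without rim, 310 (own x) x 430 (own y) x 12 thick; the layout goes on its top face, 12 above the table. Origin: centre of its underside; x points to its far long edge (away from the robot, 'behind'), -x to the near long edge ('in front'), y left, z up. It may be turned a few degrees.
- chicken_dish: open clear rectangular container with white rim, holding sliced brown chicken and two egg halves; 90 (own x) x 120 (own y) x 50 tall, fixed on the board. Origin: centre of its underside (on the board's top); axes parallel to the board's. It stands 135 left or right of the board's centre, on the long midline; the side varies.
- cucumber_bowl: round white bowl filled with green cucumber pieces, 100 in diameter, 55 tall, fixed on the board. Origin: centre of its underside (on the board's top); axes parallel to the board's. It stands 135 from the board's centre, on the other side from the chicken dish.
- orange_box: small lidded clear snack box with a flat bright orange lid, carrot inside; 80 long (own x) x 56 wide (own y) x 48 tall, straight-sided, lid flush with the sides. Loose, 0.1 to 0.2 kg. Origin: centre of the underside, z up. Grasp it across the 56 width.
- green_box: small lidded clear snack box with a flat bright green lid, dark greens inside; 80 long (own x) x 56 wide (own y) x 48 tall, straight-sided, lid flush with the sides. Loose, 0.1 to 0.2 kg. Origin: centre of the underside, z up. Grasp it across the 56 width. It is the same size as the orange-lidded box, and its flat underside stands on that lid.
- ramekin: small round white ramekin with orange pumpkin chunks in it, straight-sided to grip, 62 in diameter, 45 tall, the chunks no higher than the rim. Loose, 0.1 to 0.22 kg. Origin: centre of the underside, z up.
- jar: small round closed glass jar of red pickles with a blue lid, 54 in diameter, 70 tall. Loose, 0.1 to 0.23 kg. Origin: centre of the underside, z up.
- mug: blue mug, 76 in diameter, 85 tall, with a handle; a loose bystander at the left, beyond the work. Origin: centre of the underside.
- pepper_pot: brown wooden pepper pot with steel top, 44 in diameter, 75 tall; a loose bystander beyond the board's far edge. Origin: centre of the underside.
- butter_tub: low round green glass tub with white disc on top, 72 in diameter, 40 tall; a loose bystander beyond the board's far edge. Origin: centre of the underside.
Not all that is in view belongs to the job. What is meant by the orange_box is not pink, and is the smaller of those in its own colour.

How it is judged:
By the outcome, as a careful person would: the job done as asked, in the order asked, and still so for the second after the job is handed in, with the robot touching nothing.
It also fails if it takes over 120 s, if anything falls off the work surface, if the arm or the gripper's body presses on something with over 40 N, if the wrist force passes 120 N, or if a joint passes its speed limit or range.

## Working session

There is one attempt and no reset: what is moved stays moved. The work goes in short steps, Python scripts to look and compute and a tool call to move; the robot and the scene stay as the last step left them, time stands still between calls to the robot, and variables do not carry over. Pictures are saved under pics/ and viewed, about 12 in all and at most 16, crops included, and the job is handed in when it is done.

Besides the shell and the picture viewer there is one more tool, called after "Emit:" by a JSON object that holds its "op" and its "data". apply_moves: Moves the arm, as the interface text tells. Its arguments: {"type":"object","properties":{"motion":{"type":"array","items":{"type":"array","items":{"type":"array","items":{"type":"number"}}}},"hand":{"type":"number"}},"required":["motion"]}

```bash
ls; mkdir -p pics; cat > h.py <<'E'
import numpy as np, cv2
from plant import ctrl
NAMES="board chicken_dish cucumber_bowl orange_box green_box ramekin jar mug pepper_pot butter_tub".split()
def cap(n):
    s=ctrl.sense(); c=ctrl.capture(n)
    if 'view' in c: T=np.linalg.inv(c['view'])
    else:
        W=np.eye(4); W[:3,:3]=s['eef_rot']; W[:3,3]=s['eef_pos']; T=W@c['mount']
    z=c['z_map']; v,u=np.mgrid[:480,:640]; K=c['K']
    P=np.stack([(u-K[0,2])/K[0,0]*z,(v-K[1,2])/K[1,1]*z,z],-1)
    c['P']=P@T[:3,:3].T+T[:3,3]; c['P'][z<=0]=np.nan; c['T']=T
    return c
def save(img,n): cv2.imwrite('pics/'+n+'.png',img[...,::-1])
E
python3 - <<'E'
from h import *
s=ctrl.sense(); print(s['eef_pos'],s['eef_rot'],s['time'])
for n in ("scene","side"):
    c=cap(n); save(c['img'],n+'0'); print(n,c['T'][:3,3].round(2))
    for k in NAMES:
        for d in ctrl.cut_out(n,k)[:4]:
            r=d['region']; p=c['P'][r]; zt=np.nanpercentile(p[:,2],95); t=p[p[:,2]>zt-.006]
            print(k,round(d['p'],2),np.round(d['position']),'top',zt.round(3),'ctr',((np.nanmin(t,0)+np.nanmax(t,0))/2)[:2].round(3),'ext',(np.nanmax(t,0)-np.nanmin(t,0))[:2].round(3),r.sum())
E
```

```text
pics
[0.16338376 0.52491302 0.21889635] [[ 9.54812312e-01 -3.98271985e-04  2.97209169e-01]
 [-2.97209429e-01 -1.07081796e-03  9.54811714e-01]
 [-6.20178412e-05 -9.99999347e-01 -1.14080036e-03]] 0.0
scene [1.5  0.08 0.94]
board 0.58 [288. 260.] top 0.014 ctr [ 0.572 -0.018] ext [0.374 0.453] 10986
chicken_dish 0.58 [346. 234.] top 0.062 ctr [0.547 0.115] ext [0.102 0.126] 1743
cucumber_bowl 0.84 [240. 240.] top 0.067 ctr [ 0.573 -0.153] ext [0.105 0.098] 1327
orange_box 0.73 [437. 294.] top 0.065 ctr [0.72  0.331] ext [0.119 0.122] 1901
orange_box 0.73 [386. 183.] top 0.049 ctr [0.278 0.255] ext [0.094 0.08 ] 614
orange_box 0.69 [435. 249.] top 0.05 ctr [0.558 0.348] ext [0.086 0.061] 713
green_box 0.6 [183. 194.] top 0.049 ctr [ 0.373 -0.34 ] ext [0.091 0.087] 688
green_box 0.47 [353. 307.] top 0.076 ctr [0.775 0.132] ext [0.042 0.04 ] 630
ramekin 0.59 [172. 239.] top 0.045 ctr [ 0.554 -0.342] ext [0.062 0.061] 561
jar 0.8 [430. 205.] top 0.071 ctr [0.403 0.348] ext [0.054 0.052] 517
jar 0.54 [437. 247.] top 0.05 ctr [0.56  0.349] ext [0.082 0.063] 706
mug 0.69 [436. 248.] top 0.05 c
[... 901 characters left out ...]
[0.092 0.079] 1343
orange_box 0.84 [319. 172.] top 0.066 ctr [0.713 0.327] ext [0.117 0.125] 1216
green_box 0.78 [403. 433.] top 0.05 ctr [ 0.369 -0.344] ext [0.092 0.092] 2773
ramekin 0.92 [487. 373.] top 0.046 ctr [ 0.553 -0.344] ext [0.064 0.063] 1558
jar 0.88 [204. 209.] top 0.072 ctr [0.397 0.347] ext [0.052 0.06 ] 842
jar 0.56 [389. 201.] top 0.076 ctr [0.77  0.129] ext [0.04  0.042] 624
jar 0.22 [414. 297.] top 0.068 ctr [ 0.57  -0.156] ext [0.101 0.1  ] 2536
mug 0.64 [202. 171.] top 0.084 ctr [0.475 0.495] ext [0.076 0.08 ] 1298
pepper_pot 0.98 [388. 200.] top 0.076 ctr [0.769 0.129] ext [0.039 0.042] 624
butter_tub 0.86 [468. 252.] top 0.044 ctr [ 0.779 -0.102] ext [0.067 0.068] 969
```

```bash
python3 - <<'E'
import cv2,numpy as np
a=cv2.imread('pics/scene0.png');b=cv2.imread('pics/side0.png')
a=cv2.resize(a[140:350,130:530],(800,420),interpolation=cv2.INTER_CUBIC)
cv2.imwrite('pics/a.png',a); cv2.imwrite('pics/b.png',cv2.resize(b[130:480,120:580],(788,600),interpolation=cv2.INTER_CUBIC))
E
```

```text
(no output)
```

View pics/a.png

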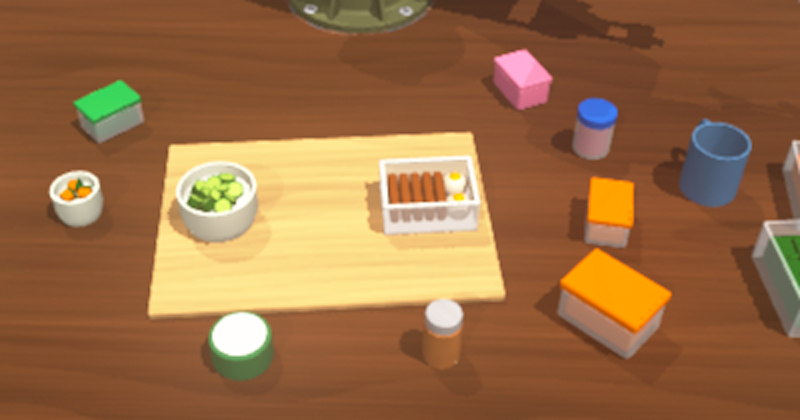

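View pics/b.png

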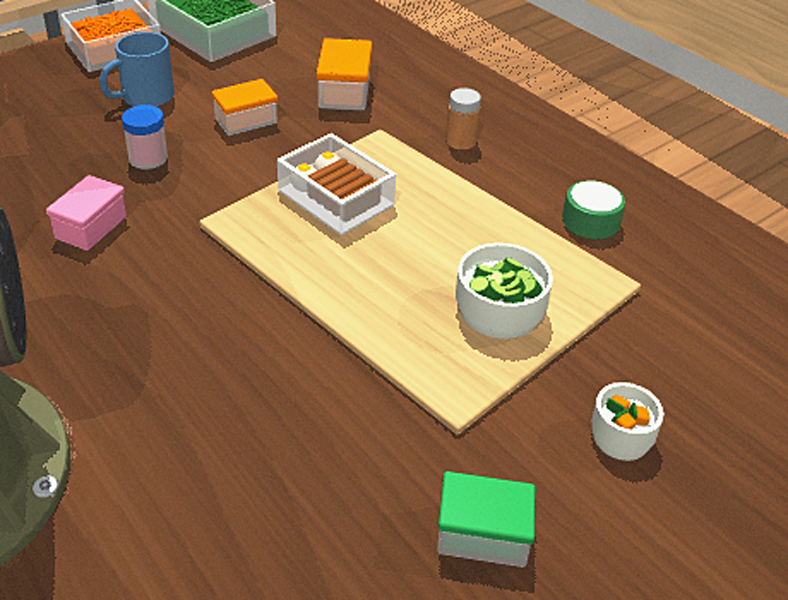

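Of the look-alikes in the scene picture, the small orange lid at (435,249) is the one I want. The big orange box at (437,294) and the pink box at (386,183) are excluded by the description. The chicken dish (346,234) is on the left and the cucumber bowl (240,240) on the right. The side picture agrees.

```bash
cat >> h.py <<'E'
def top(c,cam,k,near=None,band=.006):
    """best detection (nearest to `near`): top-face centre, z, rect sides, direction (deg) of the short side"""
    best=None
    for d in ctrl.cut_out(cam,k):
        p=c['P'][d['region']]; p=p[~np.isnan(p[:,0])]
        if len(p)<50: continue
        zt=np.percentile(p[:,2],95); t=p[abs(p[:,2]-zt)<band]
        (x,y),(w,h),a=cv2.minAreaRect((t[:,:2]*1000).astype(np.float32))
        if w>h: a+=90; w,h=h,w
        e=np.hypot(x/1000-near[0],y/1000-near[1]) if near else -d['p']
        if best is None or e<best[0]: best=(e,np.array([x,y,zt*1000,w,h,a%180]).round(1),round(d['p'],2),d)
    return best
def go(x,y,z,jaw):
    s=ctrl.sense(); R=np.array(s['eef_rot']); d=R.T@(np.array([x,y,z])-s['eef_pos'])*100
    cur=np.degrees(np.arctan2(R[1,2],R[0,2])); t=(cur-jaw+90)%180-90
    print('pos',np.round(s['eef_pos'],4),'jaw',cur.round(2),'-> row',d.round(2),'yaw',t.round(2),'hand',s['grip_width'],'t',s['time'],'f',np.round(s['ft_force'],1))
E
python3 - <<'E'
from h import *
c=cap('wrist'); print(ctrl.capture('wrist')['mount'].round(3),c['K'].round(0))
for cam in('scene','side'):
    c=cap(cam)
    for k,n in(('orange_box',(.555,.346)),('green_box',(.37,-.342)),('chicken_dish',(.545,.113)),): print(cam,k,top(c,cam,k,n)[1:3])
s=cap('scene'); save(cv2.resize(s['img'][220:330,390:490],(600,660))[:600],'crop1')
go(.50,.345,.2,94)
E
```

```text
[[-0.     0.969  0.246 -0.072]
 [-0.001 -0.246  0.969 -0.166]
 [ 1.    -0.     0.001  0.   ]
 [ 0.     0.     0.     1.   ]] [[336.   0. 319.]
 [  0. 336. 243.]
 [  0.   0.   1.]]
scene orange_box (array([557. , 349.4,  50. ,  54.5,  82.7,  80.9]), 0.63)
scene green_box (array([ 373.3, -339.5,   49.3,   61.7,   81. ,   43.7]), 0.77)
scene chicken_dish (array([547. , 116.3,  61.9,  98. , 120.3,   5.4]), 0.75)
side orange_box (array([553.9, 346. ,  50.4,  62. ,  80.4,  79.4]), 0.64)
side green_box (array([ 370.2, -343.3,   50.4,   58.7,   79.9,   43.6]), 0.69)
side chicken_dish (array([543.9, 112.6,  62.8,  94.2, 123.3,   5.7]), 0.6)
pos [0.1635 0.5251 0.2195] jaw 72.71 -> row [37.48  1.95 -7.2 ] yaw -21.29 hand 0.9981782740942919 t 1.65 f [ 0.7 -0.3 -0.4]
```

View pics/crop1.png

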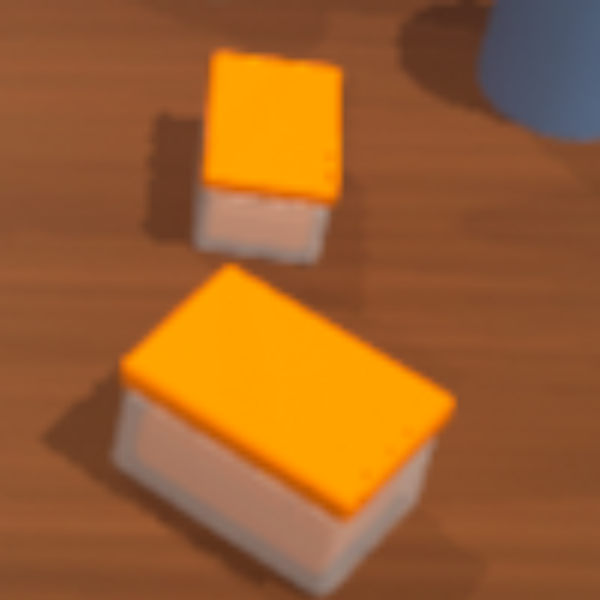

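The crop shows two boxes with flat orange lids. The smaller, upper one at about (272,125) in the crop is the target.

```bash
python3 -c "
from h import *
go(.555,.347,.2,80)"
```

```text
pos [0.1635 0.5251 0.2195] jaw 72.71 -> row [42.68  1.95 -5.37] yaw -7.29 hand 0.9981782740942919 t 1.65 f [ 0.7 -0.3 -0.4]
```

Emit:
{"op": "apply_moves", "data": {"motion": [[[42.7,2,-5.4,-7.3],[42.7,2,-5.4,-7.3],[42.7,2,-5.4,-7.3],[42.7,2,-5.4,-7.3],[42.7,2,-5.4,-7.3]]], "hand": 100}}

```text
time: 2.28
eef_pos: [0.4493, 0.3946, 0.205]
eef_rot: [[0.985, 0.0, 0.174], [-0.174, 0.0, 0.985], [0.0, -1.0, 0.0]]
ft_force: [0.4, 1.2, 0.3]
grip_width: 0.997
```

Emit:
{"op": "apply_moves", "data": {"motion": [[[11.5,0,-1.5,0],[11.5,0,-1.5,0],[11.5,0,-1.5,0]]]}}

```text
time: 2.65
eef_pos: [0.5607, 0.359, 0.2037]
eef_rot: [[0.984, -0.001, 0.177], [-0.177, -0.001, 0.984], [-0.001, -1.0, -0.001]]
ft_force: [0.2, 0.9, -0.6]
grip_width: 0.999
```

```bash
cat > look.py <<'E'
import sys; from h import *
k,x,y,z,jaw=sys.argv[1],*map(float,sys.argv[2:6])
ctrl.capture('wrist'); c=cap('wrist'); save(c['img'],'w_%s_%d'%(k,ctrl.sense()['time']*10))
b=top(c,'wrist',k,(x,y)); print(b[1],b[2])
go(b[1][0]/1e3,b[1][1]/1e3,z,b[1][5] if jaw<0 else jaw)
E
python3 look.py orange_box .555 .347 .022 -1
```

```text
[555.3 348.7  50.4  55.4  80.   80.5] 0.77
pos [0.5575 0.3613 0.2048] jaw 80.03 -> row [ 1.000e-02  1.828e+01 -1.280e+00] yaw -0.47 hand 0.9999603784365297 t 2.8 f [-0.8  0.9  0.7]
```

Emit:
{"op": "apply_moves", "data": {"motion": [[[0,4,-1.3,-0.5],[0,10,-1.3,-0.5],[0,15,-1.3,-0.5],[0,18.2,-1.3,-0.5],[0,18.2,-1.3,-0.5]]]}}

```text
time: 3.42
eef_pos: [0.554, 0.3484, 0.0213]
eef_rot: [[0.987, -0.003, 0.163], [-0.163, -0.002, 0.987], [-0.003, -1.0, -0.002]]
ft_force: [0.1, 0.1, 0.9]
grip_width: 0.996
```

```bash
python3 -c "
from h import *
go(.5553,.3487,.022,80.5)"
```

```text
pos [0.554  0.3484 0.0213] jaw 80.59 -> row [ 0.13 -0.07  0.05] yaw 0.09 hand 0.9964611393446141 t 3.425 f [0.1 0.1 0.9]
```

Emit:
{"op": "apply_moves", "data": {"motion": [[[0,0,0,0],[0,0,0,0],[0,0,0,0],[0,0,0,0],[0,0,0,0]]], "hand": 0}}

```text
time: 4.05
eef_pos: [0.5561, 0.3482, 0.0234]
eef_rot: [[0.986, 0.0, 0.165], [-0.165, 0.0, 0.986], [0.0, -1.0, 0.0]]
ft_force: [-1.4, -0.1, 4.1]
grip_width: 0.594
```

Emit:
{"op": "apply_moves", "data": {"motion": [[[0,0,0,0],[0,-5,0,0],[0,-11,0,0],[0,-17,0,0],[0,-20,0,0]]]}}

```text
time: 4.68
eef_pos: [0.5563, 0.3483, 0.2264]
eef_rot: [[0.986, 0.003, 0.165], [-0.165, 0.002, 0.986], [0.003, -1.0, 0.002]]
ft_force: [-0.4, -0.1, -2.0]
grip_width: 0.589
```

```bash
python3 -c "
from h import *
go(.556,-.02,.24,95.65)"
```

```text
pos [0.5563 0.3483 0.2264] jaw 80.51 -> row [  6.05  -1.42 -36.33] yaw -15.14 hand 0.5892017503315854 t 4.675 f [-0.4 -0.1 -2. ]
```

Emit:
{"op": "apply_moves", "data": {"motion": [[[6,-1.5,-36.3,-15.1],[6,-1.5,-36.3,-15.1],[6,-1.5,-36.3,-15.1],[6,-1.5,-36.3,-15.1],[6,-1.5,-36.3,-15.1]]]}}

```text
time: 5.3
eef_pos: [0.5549, 0.034, 0.2355]
eef_rot: [[0.995, -0.0, -0.098], [0.098, -0.0, 0.995], [-0.0, -1.0, 0.0]]
ft_force: [1.6, -0.3, -1.3]
grip_width: 0.596
```

Emit:
{"op": "apply_moves", "data": {"motion": [[[0,0,-6,0],[0,0,-6,0],[0,0,-6,0]]]}}

```text
time: 5.68
eef_pos: [0.5611, -0.0234, 0.2354]
eef_rot: [[0.995, -0.001, -0.097], [0.097, 0.0, 0.995], [-0.001, -1.0, 0.0]]
ft_force: [0.1, 0.8, -2.1]
grip_width: 0.594
```

```bash
python3 - <<'E'
from h import *
for i in range(2):
    c=cap('wrist')
    a=top(c,'wrist','chicken_dish',(.545,.113)); b=top(c,'wrist','cucumber_bowl',(.571,-.154)); print(a[1],b[1],ctrl.sense()['eef_pos'])
    P=c['P'].reshape(-1,3); H=c['img'].reshape(-1,3).astype(int)
    m=(abs(P[:,2]-.012)<.006)&(H[:,0]>170)&(H[:,1]>130)
    print('board',cv2.minAreaRect((P[m,:2]*1000).astype(np.float32)),P[m,2].mean())
save(c['img'],'w_board')
E
```

```text
[543.5 115.3  63.9  89.9 121.7   5.8] [ 570.3 -153.6   68.4   99.4   99.6  179.1] [ 0.56119683 -0.0225297   0.23556974]
board ((555.214599609375, -19.599090576171875), (306.0113220214844, 428.2903747558594), 5.754172325134277) 0.013379496880277885
[543.4 114.9  63.9  89.4 121.3   5.8] [ 570.2 -153.5   68.4   99.2   99.6    7.5] [ 0.5612186  -0.02291926  0.23567018]
board ((556.08349609375, -19.703018188476562), (307.1883850097656, 427.6099853515625), 5.719241142272949) 0.013386052694067415
```

View pics/w_board.png

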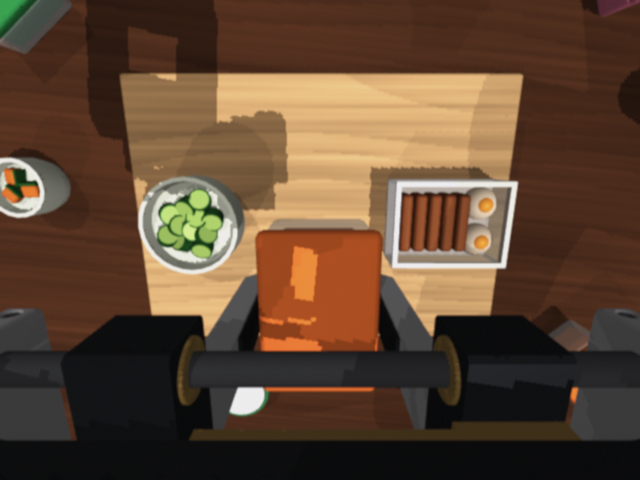

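The wrist view shows the orange box held straight, about (319,300), between the bowl at (190,225) and the dish at (452,223). The bowl, dish and board estimates agree: centre (0.557, -0.019) and 5.75°.

```bash
python3 -c "
from h import *
go(.5568,-.0194,.036,95.75)"
```

```text
pos [ 0.5612 -0.0229  0.2357] jaw 95.69 -> row [-0.4  19.97  0.39] yaw -0.06 hand 0.5910303851570667 t 5.975 f [-0.2 -0.3 -1.7]
```

Emit:
{"op": "apply_moves", "data": {"motion": [[[-0.4,5,0.4,0],[-0.4,10,0.4,0],[-0.4,15,0.4,0],[-0.4,19.5,0.4,0],[-0.4,19.7,0.4,0]]]}}

```text
time: 6.6
eef_pos: [0.5558, -0.0197, 0.0366]
eef_rot: [[0.995, -0.004, -0.098], [0.098, 0.0, 0.995], [-0.004, -1.0, 0.001]]
ft_force: [-0.7, -0.1, -1.0]
grip_width: 0.593
```

```bash
python3 -c "
from h import *
ctrl.capture('side'); go(.5568,-.0194,.036,95.75)
c=cap('side');save(c['img'],'s1');b=top(c,'side','orange_box',(.557,-.02));print(b[1])"
```

```text
pos [ 0.5565 -0.0198  0.0381] jaw 95.64 -> row [0.03 0.21 0.04] yaw -0.11 hand 0.5990894984477988 t 6.65 f [ 0.1  0.1 -1.1]
[547.6 -21.5  66.3  57.4  65.9  94.4]
```

Emit:
{"op": "apply_moves", "data": {"motion": [[[0.03,0.1,0.04,0],[0.03,0.2,0.04,0],[0.03,0.3,0.04,0],[0.03,0.3,0.04,0]]]}}

```text
time: 7.25
eef_pos: [0.5571, -0.0198, 0.0357]
eef_rot: [[0.995, -0.0, -0.098], [0.098, 0.0, 0.995], [-0.0, -1.0, 0.0]]
ft_force: [-0.2, -0.3, -0.7]
grip_width: 0.596
```

Emit:
{"op": "apply_moves", "data": {"motion": [[[0,0.1,0,0],[0,0.15,0,0],[0,0.2,0,0],[0,0.2,0,0]]]}}

```text
time: 7.75
eef_pos: [0.5571, -0.0198, 0.034]
eef_rot: [[0.995, 0.0, -0.098], [0.098, -0.0, 0.995], [0.0, -1.0, -0.0]]
ft_force: [-1.7, -0.7, 5.0]
grip_width: 0.592
```

Contact. I'll release with a limited opening, then rise.

Emit:
{"op": "apply_moves", "data": {"motion": [[[0,0,0,0],[0,0,0,0],[0,0,0,0],[0,0,0,0]]], "hand": 82}}

```text
time: 8.25
eef_pos: [0.5571, -0.0198, 0.0336]
eef_rot: [[0.995, 0.0, -0.098], [0.098, -0.0, 0.995], [0.0, -1.0, -0.0]]
ft_force: [-1.1, 0.1, -0.1]
grip_width: 0.822
```

Emit:
{"op": "apply_moves", "data": {"motion": [[[0,-5,0,0],[0,-11,0,0],[0,-17,0,0],[0,-20,0,0],[0,-20,0,0]]]}}

```text
time: 8.88
eef_pos: [0.5578, -0.0198, 0.2358]
eef_rot: [[0.995, 0.004, -0.098], [0.098, -0.0, 0.995], [0.004, -1.0, -0.001]]
ft_force: [0.6, 0.5, 0.6]
grip_width: 0.82
```

```bash
python3 look.py orange_box .557 -.02 .2 -1; python3 -c "
from h import *
go(.371,-.341,.22,43.65)"
```

```text
[556.3 -18.8  62.4  56.   78.6  95.6] 0.77
pos [ 0.5566 -0.0197  0.2321] jaw 95.61 -> row [-0.02  3.21  0.09] yaw 0.01 hand 0.8188797453795792 t 9.025 f [-0.4 -0.1 -0.5]
pos [ 0.5566 -0.0197  0.2321] jaw 95.61 -> row [-21.61   1.24 -30.16] yaw 51.96 hand 0.8188797453795792 t 9.025 f [-0.4 -0.1 -0.5]
```

Emit:
{"op": "apply_moves", "data": {"motion": [[[-21.6,1.2,-30.2,52],[-21.6,1.2,-30.2,52],[-21.6,1.2,-30.2,52],[-21.6,1.2,-30.2,52],[-21.6,1.2,-30.2,52]]], "hand": 100}}

```text
time: 9.65
eef_pos: [0.3995, -0.2916, 0.2221]
eef_rot: [[0.686, -0.002, 0.728], [-0.728, 0.001, 0.686], [-0.002, -1.0, -0.0]]
ft_force: [0.1, -0.6, 0.3]
grip_width: 1.0
```

```bash
python3 -c "
from h import *
go(.371,-.341,.22,43.65)"
```

```text
pos [ 0.3995 -0.2916  0.2221] jaw 43.29 -> row [ 1.64  0.21 -5.46] yaw -0.36 hand 1.000028612069229 t 9.65 f [ 0.1 -0.6  0.3]
```

Emit:
{"op": "apply_moves", "data": {"motion": [[[1.6,0.2,-5.5,0],[1.6,0.2,-5.5,0],[1.6,0.2,-5.5,0]]]}}

```text
time: 10.02
eef_pos: [0.3722, -0.3394, 0.2205]
eef_rot: [[0.689, -0.001, 0.724], [-0.724, 0.002, 0.689], [-0.002, -1.0, 0.0]]
ft_force: [0.8, 1.0, -0.0]
grip_width: 0.999
```

```bash
python3 look.py green_box .371 -.341 .0225 -1
```

```text
[ 369.4 -342.5   50.4   55.9   79.1   43.6] 0.86
pos [ 0.3729 -0.3389  0.2213] jaw 43.71 -> row [ 0.03 19.88 -0.51] yaw 0.11 hand 0.9999187754825763 t 10.175 f [0.1 0.2 0.1]
```

Emit:
{"op": "apply_moves", "data": {"motion": [[[0,6,-0.5,0],[0,12,-0.5,0],[0,17,-0.5,0],[0,19.9,-0.5,0],[0,19.9,-0.5,0]]]}}

```text
time: 10.8
eef_pos: [0.3685, -0.3418, 0.0211]
eef_rot: [[0.691, -0.003, 0.723], [-0.723, 0.003, 0.691], [-0.004, -1.0, 0.0]]
ft_force: [0.3, -0.9, 1.2]
grip_width: 1.001
```

Emit:
{"op": "apply_moves", "data": {"motion": [[[0,0,0,0],[0,0,0,0],[0,0,0,0],[0,0,0,0],[0,0,0,0]]], "hand": 0}}

```text
time: 11.42
eef_pos: [0.3688, -0.3434, 0.023]
eef_rot: [[0.69, 0.0, 0.724], [-0.724, -0.0, 0.69], [0.001, -1.0, 0.0]]
ft_force: [-0.2, 1.4, 6.1]
grip_width: 0.593
```

Emit:
{"op": "apply_moves", "data": {"motion": [[[0,0,0,0],[0,-5,0,0],[0,-11,0,0],[0,-17,0,0],[0,-20,0,0]]]}}

```text
time: 12.05
eef_pos: [0.369, -0.3436, 0.2257]
eef_rot: [[0.69, 0.002, 0.724], [-0.724, -0.003, 0.69], [0.004, -1.0, -0.0]]
ft_force: [-0.5, 0.1, -2.6]
grip_width: 0.594
```

```bash
python3 -c "
from h import *
go(.5563,-.019,.22,95.65)"
```

```text
pos [ 0.369  -0.3436  0.2257] jaw 43.6 -> row [-10.59   0.53  35.96] yaw -52.05 hand 0.5940670077196373 t 12.05 f [-0.5  0.1 -2.6]
```

Emit:
{"op": "apply_moves", "data": {"motion": [[[-10.6,0.5,36,-52],[-10.6,0.5,36,-52],[-10.6,0.5,36,-52],[-10.6,0.5,36,-52],[-10.6,0.5,36,-52]]]}}

```text
time: 12.68
eef_pos: [0.5254, -0.0708, 0.2183]
eef_rot: [[0.995, -0.0, -0.103], [0.103, -0.0, 0.995], [-0.0, -1.0, -0.0]]
ft_force: [0.3, -1.3, -0.4]
grip_width: 0.593
```

```bash
python3 -c "
from h import *
go(.5563,-.019,.22,95.65)"
```

```text
pos [ 0.5254 -0.0708  0.2183] jaw 95.92 -> row [ 3.6  -0.18  4.83] yaw 0.27 hand 0.5926948298306807 t 12.675 f [ 0.3 -1.3 -0.4]
```

Final height: the orange box released at TCP 0.034, so plus 48 mm gives 0.082.

Emit:
{"op": "apply_moves", "data": {"motion": [[[3.6,-0.2,4.8,0.3],[3.6,-0.2,4.8,0.3],[3.6,-0.2,4.8,0.3]]]}}

```text
time: 13.05
eef_pos: [0.5556, -0.0217, 0.2199]
eef_rot: [[0.996, -0.001, -0.093], [0.093, -0.0, 0.996], [-0.001, -1.0, -0.0]]
ft_force: [-0.5, 0.1, -1.7]
grip_width: 0.591
```

```bash
python3 -c "
from h import *
c=cap('wrist'); print(top(c,'wrist','green_box',(.556,-.02))[1]); go(.5565,-.0192,.088,95.65)"
```

```text
[555.7 -21.  247.1  56.1  80.1  95.4]
pos [ 0.5556 -0.0225  0.2204] jaw 95.23 -> row [ 0.13 13.24  0.32] yaw -0.42 hand 0.5974320092365049 t 13.15 f [-0.1 -0.5 -1.6]
```

Emit:
{"op": "apply_moves", "data": {"motion": [[[0.1,5,0.3,-0.4],[0.1,10,0.3,-0.4],[0.1,13,0.3,-0.4],[0.1,13.3,0.3,-0.4],[0.1,13.3,0.3,-0.4]]]}}

```text
time: 13.78
eef_pos: [0.5571, -0.019, 0.0887]
eef_rot: [[0.995, 0.001, -0.099], [0.099, -0.0, 0.995], [0.001, -1.0, -0.0]]
ft_force: [-0.2, 0.2, -0.7]
grip_width: 0.592
```

```bash
python3 -c "
from h import *
ctrl.capture('side');go(.5565,-.0192,.082,95.65)"
```

```text
pos [ 0.5574 -0.0188  0.0891] jaw 95.67 -> row [-0.1   0.71 -0.03] yaw 0.02 hand 0.5957052985680498 t 13.825 f [-0.2  0.1 -1.9]
```

Emit:
{"op": "apply_moves", "data": {"motion": [[[-0.1,0.2,0,0],[-0.1,0.4,0,0],[-0.1,0.55,0,0],[-0.1,0.55,0,0]]]}}

```text
time: 14.32
eef_pos: [0.556, -0.0184, 0.083]
eef_rot: [[0.995, 0.001, -0.1], [0.1, -0.0, 0.995], [0.001, -1.0, -0.0]]
ft_force: [-4.1, 0.4, 10.0]
grip_width: 0.591
```

Emit:
{"op": "apply_moves", "data": {"motion": [[[0,0.05,0,0],[0,0.1,0,0],[0,0.1,0,0]]]}}

```text
time: 14.7
eef_pos: [0.556, -0.0184, 0.083]
eef_rot: [[0.995, 0.001, -0.1], [0.1, -0.0, 0.995], [0.001, -1.0, -0.0]]
ft_force: [-9.5, 0.3, 21.3]
grip_width: 0.595
```

Emit:
{"op": "apply_moves", "data": {"motion": [[[0,-0.14,0,0],[0,-0.14,0,0],[0,-0.14,0,0]]]}}

```text
time: 15.08
eef_pos: [0.556, -0.0184, 0.083]
eef_rot: [[0.995, 0.001, -0.1], [0.1, -0.0, 0.995], [0.001, -1.0, -0.0]]
ft_force: [-3.3, -0.3, 7.4]
grip_width: 0.595
```

Emit:
{"op": "apply_moves", "data": {"motion": [[[0,-0.05,0,0],[0,-0.05,0,0],[0,-0.05,0,0]]]}}

```text
time: 15.45
eef_pos: [0.556, -0.0184, 0.083]
eef_rot: [[0.995, 0.001, -0.099], [0.099, 0.0, 0.995], [0.001, -1.0, -0.0]]
ft_force: [-0.1, 0.6, 3.9]
grip_width: 0.591
```

Emit:
{"op": "apply_moves", "data": {"motion": [[[0,0,0,0],[0,0,0,0],[0,0,0,0],[0,0,0,0]]], "hand": 82}}

```text
time: 15.95
eef_pos: [0.5557, -0.0184, 0.0827]
eef_rot: [[0.995, -0.0, -0.099], [0.099, -0.0, 0.995], [-0.0, -1.0, 0.0]]
ft_force: [0.1, -0.4, -0.2]
grip_width: 0.817
```

Emit:
{"op": "apply_moves", "data": {"motion": [[[0,-4,0,0],[0,-9,0,0],[0,-14,0,0],[0,-17,0,0],[0,-17,0,0]]]}}

```text
time: 16.58
eef_pos: [0.5564, -0.0184, 0.2549]
eef_rot: [[0.995, 0.004, -0.1], [0.1, -0.0, 0.995], [0.004, -1.0, -0.001]]
ft_force: [0.3, 0.5, -1.0]
grip_width: 0.82
```

```bash
python3 look.py green_box .557 -.02 .2 -1; python3 -c "
from h import *
c=cap('side'); save(cv2.resize(c['img'][180:380,240:560],(800,500)),'s2'); go(.5535,-.343,.22,95.65)"
```

```text
[555.9 -17.5 110.4  56.   79.1  95.7] 0.58
pos [ 0.5553 -0.0183  0.2513] jaw 95.71 -> row [0.08 5.13 0.08] yaw 0.01 hand 0.8214094213914623 t 16.725 f [ 0.4 -0.1 -0.2]
pos [ 0.5553 -0.0184  0.2513] jaw 95.71 -> row [ -3.4    3.12 -32.28] yaw 0.06 hand 0.8221540669881406 t 16.775 f [-0.5 -0.8 -0.4]
```

View pics/s2.png

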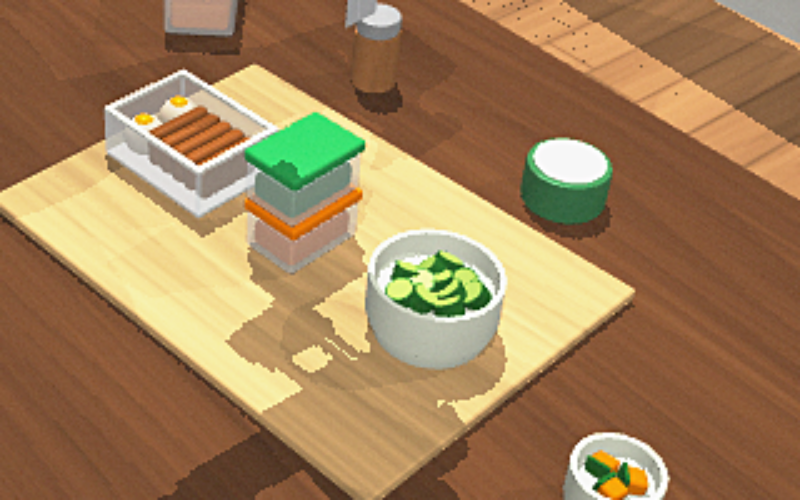

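The green box sits squarely on the orange box at about (305,190) in the crop, and nothing else has moved. Next is the ramekin.

Emit:
{"op": "apply_moves", "data": {"motion": [[[-3.4,2,-32.3,0],[-3.4,2,-32.3,0],[-3.4,2,-32.3,0],[-3.4,2,-32.3,0],[-3.4,2,-32.3,0]]], "hand": 100}}

```text
time: 17.4
eef_pos: [0.5535, -0.3322, 0.2321]
eef_rot: [[0.995, -0.001, -0.099], [0.099, 0.001, 0.995], [-0.001, -1.0, 0.001]]
ft_force: [1.1, 0.6, 0.3]
grip_width: 0.999
```

Emit:
{"op": "apply_moves", "data": {"motion": [[[-0.2,0.5,-3,0],[-0.2,0.5,-3,0],[-0.2,0.5,-3,0]]]}}

```text
time: 17.77
eef_pos: [0.5552, -0.3594, 0.2279]
eef_rot: [[0.995, -0.001, -0.1], [0.1, 0.001, 0.995], [-0.001, -1.0, 0.001]]
ft_force: [-0.1, 0.8, -0.2]
grip_width: 0.997
```

```bash
python3 look.py ramekin .5535 -.343 .022 95.65
```

```text
[ 553.9 -106.7   14.9  258.4  285.2   95.9] 0.25
pos [ 0.5554 -0.3592  0.2289] jaw 95.79 -> row [ 2.39 20.69 25.14] yaw 0.14 hand 0.9994506445354585 t 17.925 f [ 0.8 -0.3  0.2]
```

```bash
cat >> h.py <<'E'
def round_top(c,xy,lo,hi,r=.06):
    P=c['P'].reshape(-1,3); m=(np.hypot(P[:,0]-xy[0],P[:,1]-xy[1])<r)&(P[:,2]>lo)&(P[:,2]<hi)
    (x,y),rad=cv2.minEnclosingCircle((P[m,:2]*1000).astype(np.float32)); print('circle',round(x,1),round(y,1),'r',round(rad,1),'z',np.percentile(P[m,2],[50,95]).round(4),m.sum()); return x/1e3,y/1e3
E
python3 - <<'E'
from h import *
c=cap('wrist'); x,y=round_top(c,(.5535,-.343),.04,.055); save(c['img'],'ram'); go(x,y,.022,95.65)
E
```

```text
circle 552.1 -343.5 r 31.1 z [0.0447 0.0472] 1563
pos [ 0.5554 -0.3593  0.229 ] jaw 95.78 -> row [-0.18 20.7   1.62] yaw 0.13 hand 0.9954873793739706 t 17.975 f [ 0.2 -0.7  0.1]
```

View pics/ram.png

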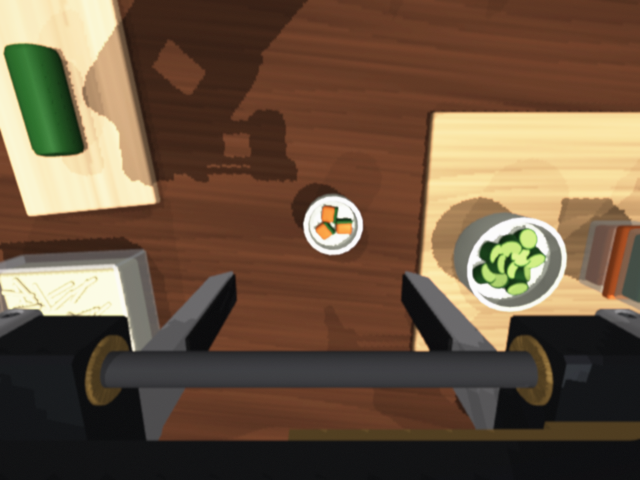

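The ramekin shows at (333,224). Its rim radius is 31 mm and its height 45 mm, both as given, and the space around it is clear.

Emit:
{"op": "apply_moves", "data": {"motion": [[[-0.2,6,1.6,0],[-0.2,12,1.6,0],[-0.2,17,1.6,0],[-0.2,20.7,1.6,0],[-0.2,20.7,1.6,0]]]}}

```text
time: 18.6
eef_pos: [0.5505, -0.3433, 0.0194]
eef_rot: [[0.995, -0.004, -0.1], [0.1, 0.003, 0.995], [-0.003, -1.0, 0.003]]
ft_force: [0.3, -0.1, 0.6]
grip_width: 0.998
```

Emit:
{"op": "apply_moves", "data": {"motion": [[[0,0,0,0],[0,0,0,0],[0,0,0,0],[0,0,0,0],[0,0,0,0]]], "hand": 0}}

```text
time: 19.23
eef_pos: [0.5518, -0.3448, 0.0225]
eef_rot: [[0.995, 0.001, -0.1], [0.1, -0.001, 0.995], [0.001, -1.0, -0.001]]
ft_force: [0.1, 1.9, 6.8]
grip_width: 0.657
```

Emit:
{"op": "apply_moves", "data": {"motion": [[[0,0,0,0],[0,-5,0,0],[0,-11,0,0],[0,-17,0,0],[0,-17,0,0]]]}}

```text
time: 19.85
eef_pos: [0.5528, -0.3456, 0.1969]
eef_rot: [[0.995, 0.007, -0.099], [0.1, -0.005, 0.995], [0.006, -1.0, -0.006]]
ft_force: [0.2, -0.6, -2.3]
grip_width: 0.656
```

```bash
python3 -c "
from h import *
a=np.radians(5.73); t=np.array([.5703,-.1537])+.101*np.array([np.cos(a),np.sin(a)]); print(t); go(*t,.19,95.7)"
```

```text
[ 0.67079535 -0.14361608]
pos [ 0.5528 -0.3456  0.1969] jaw 95.71 -> row [13.75  0.67 18.92] yaw 0.01 hand 0.6556569595719102 t 19.85 f [ 0.2 -0.6 -2.3]
```

Emit:
{"op": "apply_moves", "data": {"motion": [[[13.7,0.5,18.9,0],[13.7,0.5,18.9,0],[13.7,0.5,18.9,0],[13.7,0.5,18.9,0],[13.7,0.5,18.9,0]]]}}

```text
time: 20.48
eef_pos: [0.6696, -0.1396, 0.1843]
eef_rot: [[0.995, -0.003, -0.103], [0.103, 0.001, 0.995], [-0.003, -1.0, 0.001]]
ft_force: [0.1, -0.1, -1.7]
grip_width: 0.657
```

```bash
python3 -c "
from h import *
c=cap('wrist'); round_top(c,(.671,-.144),.18,.24,.05); go(.6708,-.1436,.039,95.7)"
```

```text
circle 660.3 -139.9 r 43.2 z [0.2047 0.2329] 16553
pos [ 0.669  -0.1416  0.1846] jaw 95.83 -> row [ 0.2  14.56 -0.23] yaw 0.13 hand 0.6523528409977759 t 20.525 f [-0.2  0.2 -1.3]
```

Emit:
{"op": "apply_moves", "data": {"motion": [[[0.2,5,-0.2,0],[0.2,10,-0.2,0],[0.2,14,-0.2,0],[0.2,14.4,-0.2,0],[0.2,14.4,-0.2,0]]]}}

```text
time: 21.15
eef_pos: [0.6714, -0.1456, 0.0438]
eef_rot: [[0.995, 0.001, -0.099], [0.099, -0.0, 0.995], [0.001, -1.0, -0.0]]
ft_force: [0.0, 0.9, -1.5]
grip_width: 0.655
```

```bash
python3 -c "
from h import *
ctrl.capture('side');go(.6708,-.1436,.035,95.7)"
```

```text
pos [ 0.6719 -0.1455  0.0446] jaw 95.67 -> row [-0.09  0.96  0.2 ] yaw -0.03 hand 0.6550546666616601 t 21.2 f [ 0.5 -1.1 -1.9]
```

Emit:
{"op": "apply_moves", "data": {"motion": [[[-0.1,0.3,0.2,0],[-0.1,0.6,0.2,0],[-0.1,0.8,0.2,0],[-0.1,0.8,0.2,0]]]}}

```text
time: 21.7
eef_pos: [0.67, -0.1428, 0.0346]
eef_rot: [[0.995, -0.0, -0.1], [0.1, -0.0, 0.995], [-0.0, -1.0, -0.0]]
ft_force: [0.4, 0.3, -1.1]
grip_width: 0.659
```

Emit:
{"op": "apply_moves", "data": {"motion": [[[0,0.08,0,0],[0,0.15,0,0],[0,0.15,0,0]]]}}

```text
time: 22.08
eef_pos: [0.6702, -0.1429, 0.0345]
eef_rot: [[0.995, 0.001, -0.1], [0.1, -0.0, 0.995], [0.001, -1.0, -0.0]]
ft_force: [-5.8, 1.3, 10.3]
grip_width: 0.655
```

Emit:
{"op": "apply_moves", "data": {"motion": [[[0,-0.12,0,0],[0,-0.12,0,0],[0,-0.12,0,0]]]}}

```text
time: 22.45
eef_pos: [0.6701, -0.1428, 0.0345]
eef_rot: [[0.995, 0.0, -0.1], [0.1, -0.0, 0.995], [0.0, -1.0, -0.0]]
ft_force: [-1.7, 0.3, 1.7]
grip_width: 0.657
```

Emit:
{"op": "apply_moves", "data": {"motion": [[[0,0,0,0],[0,0,0,0],[0,0,0,0],[0,0,0,0]]], "hand": 85}}

```text
time: 22.95
eef_pos: [0.67, -0.1428, 0.0342]
eef_rot: [[0.995, -0.0, -0.099], [0.099, 0.0, 0.995], [-0.0, -1.0, 0.0]]
ft_force: [0.0, -1.4, -0.3]
grip_width: 0.852
```

Emit:
{"op": "apply_moves", "data": {"motion": [[[0,-4,0,0],[0,-9,0,0],[0,-14,0,0],[0,-19,0,0],[0,-20,0,0]]]}}

```text
time: 23.58
eef_pos: [0.6708, -0.143, 0.2385]
eef_rot: [[0.995, 0.006, -0.099], [0.099, -0.002, 0.995], [0.006, -1.0, -0.002]]
ft_force: [-0.5, -0.5, -1.6]
grip_width: 0.851
```

```bash
python3 - <<'E'
from h import *
ctrl.capture('wrist'); c=cap('wrist'); round_top(c,(.671,-.144),.05,.07,.05); round_top(c,(.57,-.154),.06,.075,.07); save(c['img'],'ram2')
go(.400,.3475,.24,95.7)
E
```

```text
circle 670.7 -141.6 r 31.3 z [0.0564 0.0592] 1709
circle 570.2 -153.8 r 50.1 z [0.0646 0.069 ] 5343
pos [ 0.6702 -0.1429  0.2351] jaw 95.71 -> row [-22.01  -0.55  51.48] yaw 0.01 hand 0.8496895490427555 t 23.675 f [ 0.6 -0.9 -0.3]
```

View pics/ram2.png

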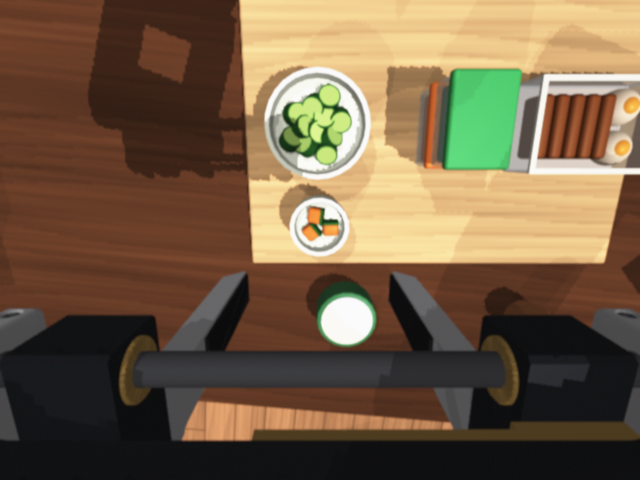

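The ramekin shows at (319,226), 100.5 mm behind the bowl and 2 mm off sideways, with a gap of about 2 cm. Next is the jar.

Emit:
{"op": "apply_moves", "data": {"motion": [[[-22,-0.5,51.5,0],[-22,-0.5,51.5,0],[-22,-0.5,51.5,0],[-22,-0.5,51.5,0],[-22,-0.5,51.5,0]]], "hand": 100}}

```text
time: 24.3
eef_pos: [0.5175, 0.1323, 0.2352]
eef_rot: [[0.995, -0.003, -0.099], [0.099, -0.0, 0.995], [-0.003, -1.0, -0.0]]
ft_force: [0.9, 0.4, 0.4]
grip_width: 1.0
```

```bash
python3 -c "
from h import *
go(.400,.3475,.24,95.7)"
```

```text
pos [0.5175 0.1323 0.2352] jaw 95.7 -> row [-9.55 -0.46 22.58] yaw -0.0 hand 0.9999039630927282 t 24.3 f [0.9 0.4 0.4]
```

Emit:
{"op": "apply_moves", "data": {"motion": [[[-9.5,-0.5,22.6,0],[-9.5,-0.5,22.6,0],[-9.5,-0.5,22.6,0],[-9.5,-0.5,22.6,0],[-9.5,-0.5,22.6,0]]]}}

```text
time: 24.92
eef_pos: [0.4, 0.3486, 0.2402]
eef_rot: [[0.995, -0.002, -0.104], [0.104, -0.001, 0.995], [-0.003, -1.0, -0.001]]
ft_force: [0.2, -1.2, -0.2]
grip_width: 1.001
```

```bash
python3 - <<'E'
from h import *
ctrl.capture('wrist'); c=cap('wrist'); x,y=round_top(c,(.40,.3475),.066,.08,.05); go(x,y,.037,95.7)
E
```

```text
circle 399.3 347.7 r 27.0 z [0.0712 0.0724] 2113
pos [0.4018 0.3461 0.2406] jaw 95.77 -> row [-0.19 20.36  0.21] yaw 0.07 hand 1.005476662118465 t 25.025 f [ 0.7 -0.2  1.2]
```

Emit:
{"op": "apply_moves", "data": {"motion": [[[-0.2,6,0.2,0],[-0.2,12,0.2,0],[-0.2,17,0.2,0],[-0.2,20.4,0.2,0],[-0.2,20.4,0.2,0]]]}}

```text
time: 25.65
eef_pos: [0.3995, 0.346, 0.0357]
eef_rot: [[0.995, -0.004, -0.098], [0.098, -0.003, 0.995], [-0.005, -1.0, -0.003]]
ft_force: [0.2, 0.6, -0.4]
grip_width: 1.003
```

Emit:
{"op": "apply_moves", "data": {"motion": [[[0,0,0,0],[0,0,0,0],[0,0,0,0],[0,0,0,0],[0,0,0,0]]], "hand": 0}}

```text
time: 26.28
eef_pos: [0.4002, 0.3482, 0.0384]
eef_rot: [[0.995, 0.0, -0.1], [0.1, 0.0, 0.995], [0.0, -1.0, 0.0]]
ft_force: [-0.4, -1.5, 4.4]
grip_width: 0.567
```

Emit:
{"op": "apply_moves", "data": {"motion": [[[0,0,0,0],[0,-5,0,0],[0,-11,0,0],[0,-15,0,0],[0,-15,0,0]]]}}

```text
time: 26.9
eef_pos: [0.4009, 0.3487, 0.1908]
eef_rot: [[0.995, 0.004, -0.1], [0.1, 0.003, 0.995], [0.004, -1.0, 0.003]]
ft_force: [0.1, -1.2, -2.5]
grip_width: 0.567
```

```bash
python3 -c "
from h import *
a=np.radians(5.73); t=np.array([.5434,.1149])-.092*np.array([np.cos(a),np.sin(a)]); print(t); go(*t,.19,95.7)"
```

```text
[0.45185968 0.10571465]
pos [0.4009 0.3487 0.1908] jaw 95.71 -> row [ 2.660e+00  2.000e-02 -2.469e+01] yaw 0.01 hand 0.5671919448279872 t 26.9 f [ 0.1 -1.2 -2.5]
```

Emit:
{"op": "apply_moves", "data": {"motion": [[[2.7,0,-24.7,0],[2.7,0,-24.7,0],[2.7,0,-24.7,0],[2.7,0,-24.7,0],[2.7,0,-24.7,0]]]}}

```text
time: 27.52
eef_pos: [0.4515, 0.1018, 0.1866]
eef_rot: [[0.996, -0.002, -0.094], [0.094, -0.001, 0.996], [-0.002, -1.0, -0.0]]
ft_force: [-0.5, 0.3, -0.8]
grip_width: 0.57
```

```bash
python3 -c "
from h import *
ctrl.capture('side'); go(.4525,.1057,.056,95.7)"
```

```text
pos [0.4512 0.1036 0.1867] jaw 95.52 -> row [ 0.17 13.07  0.19] yaw -0.18 hand 0.5722432998859758 t 27.575 f [-0.7  0.  -1.5]
```

Emit:
{"op": "apply_moves", "data": {"motion": [[[0.15,5,0.2,0],[0.15,10,0.2,0],[0.15,12.7,0.2,0],[0.15,13,0.2,0],[0.15,13,0.2,0]]]}}

```text
time: 28.2
eef_pos: [0.4529, 0.1079, 0.0586]
eef_rot: [[0.995, 0.0, -0.1], [0.1, 0.0, 0.995], [0.0, -1.0, 0.0]]
ft_force: [-0.2, -0.2, -1.5]
grip_width: 0.571
```

```bash
python3 -c "
from h import *
ctrl.capture('side'); go(.4525,.1057,.0504,95.7)"
```

```text
pos [0.4532 0.1077 0.059 ] jaw 95.75 -> row [-0.09  0.86 -0.2 ] yaw 0.05 hand 0.5678390335995839 t 28.25 f [-0.5  0.5 -1.3]
```

Emit:
{"op": "apply_moves", "data": {"motion": [[[-0.1,0.3,-0.2,0],[-0.1,0.6,-0.2,0],[-0.1,0.75,-0.2,0],[-0.1,0.75,-0.2,0]]]}}

```text
time: 28.75
eef_pos: [0.452, 0.105, 0.0506]
eef_rot: [[0.995, -0.0, -0.099], [0.099, -0.0, 0.995], [-0.0, -1.0, -0.0]]
ft_force: [0.2, 0.1, -1.7]
grip_width: 0.573
```

Emit:
{"op": "apply_moves", "data": {"motion": [[[0,0.05,0,0],[0,0.1,0,0],[0,0.1,0,0]]]}}

```text
time: 29.12
eef_pos: [0.4521, 0.1051, 0.0504]
eef_rot: [[0.995, 0.0, -0.099], [0.099, -0.0, 0.995], [0.0, -1.0, -0.0]]
ft_force: [-6.1, -1.6, 12.3]
grip_width: 0.572
```

Emit:
{"op": "apply_moves", "data": {"motion": [[[0,-0.1,0,0],[0,-0.1,0,0],[0,-0.1,0,0]]]}}

```text
time: 29.5
eef_pos: [0.452, 0.1051, 0.0505]
eef_rot: [[0.995, -0.0, -0.099], [0.099, -0.0, 0.995], [-0.0, -1.0, 0.0]]
ft_force: [-0.6, 0.2, -1.8]
grip_width: 0.572
```

Emit:
{"op": "apply_moves", "data": {"motion": [[[0,0,0,0],[0,0,0,0],[0,0,0,0],[0,0,0,0]]], "hand": 85}}

```text
time: 30.0
eef_pos: [0.452, 0.1051, 0.0506]
eef_rot: [[0.995, 0.0, -0.099], [0.099, -0.0, 0.995], [0.0, -1.0, -0.0]]
ft_force: [0.4, -1.0, -0.5]
grip_width: 0.853
```

Emit:
{"op": "apply_moves", "data": {"motion": [[[0,-4,0,0],[0,-9,0,0],[0,-14,0,0],[0,-19,0,0],[0,-20,0,0]]]}}

```text
time: 30.62
eef_pos: [0.4528, 0.1052, 0.2536]
eef_rot: [[0.995, 0.005, -0.1], [0.1, 0.001, 0.995], [0.005, -1.0, 0.0]]
ft_force: [0.0, -0.4, 0.1]
grip_width: 0.847
```

```bash
python3 - <<'E'
from h import *
ctrl.capture('wrist'); c=cap('wrist'); round_top(c,(.452,.106),.078,.092,.05)
print(top(c,'wrist','chicken_dish',(.543,.115))[1]); g=top(c,'wrist','green_box',(.556,-.018)); print(g[1])
for cam in('scene','side'):
    c=cap(cam); save(c['img'],cam+'_f')
    round_top(c,(.452,.106),.078,.092,.05);round_top(c,(.671,-.142),.05,.07,.05);print(top(c,cam,'green_box',(.556,-.018))[1])
    for k,n in(('mug',(.478,.496)),('pepper_pot',(.773,.13)),('butter_tub',(.782,-.1))):
        t=top(c,cam,k,n); print(cam,k,t and t[1])
a=cv2.imread('pics/scene_f.png')[140:350,130:530]; b=cv2.imread('pics/side_f.png')[130:400,200:560]
cv2.imwrite('pics/f.png',np.vstack([cv2.resize(a,(571,300)),cv2.resize(b,(571,300))]))
E
```

```text
circle 450.9 105.9 r 27.1 z [0.0833 0.0844] 2108
[543.6 115.   63.7  91.2 120.1   5.7]
[538.6 -33.5 110.1  41.9  84.1  55.2]
circle 452.9 106.8 r 28.5 z [0.0811 0.0838] 196
circle 662.4 -139.7 r 42.2 z [0.0543 0.0589] 309
[558.8 -15.5 109.4  54.1  84.2  93.3]
scene mug [480.1 497.1  83.4  76.5  76.8   2.1]
scene pepper_pot [775.7 132.7  76.5  38.5  39.  131.6]
scene butter_tub [784.1 -95.7  43.1  65.   70.6  97.3]
circle 449.8 104.2 r 28.3 z [0.0826 0.0846] 374
circle 662.3 -141.7 r 40.9 z [0.0552 0.0587] 495
[555.8 -19.6 110.2  57.1  81.4  94.3]
side mug [475.4 494.   84.7  73.1  81.4 165.1]
side pepper_pot [770.3 128.1  76.5  38.9  40.7 109.8]
side butter_tub [780.3 -99.6  43.7  69.5  71.8 118.3]
```

View pics/f.png

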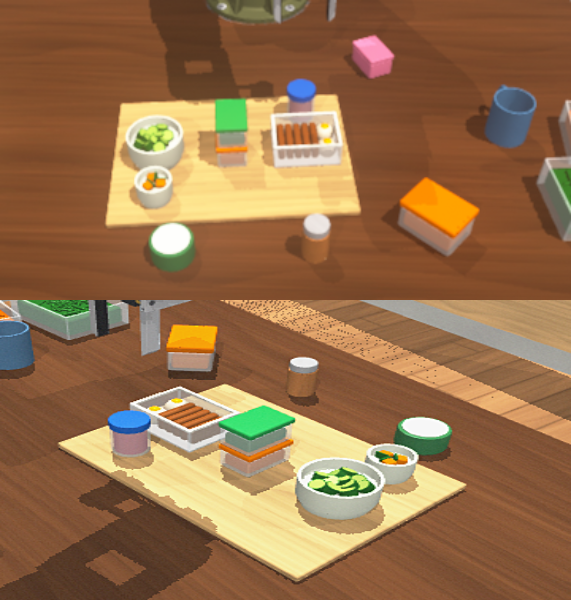

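The final views show the stack standing square between the dishes, the jar in front of the chicken dish and the ramekin behind the bowl. The mug, pepper pot and butter tub haven't moved.

```bash
python3 -c "
from h import *
print(ctrl.job_done())"
```

```text
the job is handed in; nothing more can be done
None
```

The lunch is laid out on the board in the order asked, and the job was handed in at about 31 s. The gripper was clear of everything. No verdict was reported.

My last checks showed:

| Item | Where it ended up |
|---|---|
| Orange-lidded box | Within about 1 mm of the midpoint between the dishes, long side across the line joining them; measured before the green box went on |
| Green-lidded box | About 1.5 mm from the orange box's measured centre, at the same angle, measured right after release |
| Ramekin | 20 mm gap behind the cucumber bowl, about 2 mm off centre sideways |
| Jar | 21 mm gap in front of the chicken dish, centred on it to within 1 mm |
| Mug, pepper pot, butter tub | Same positions as at the start, within the cameras' few-millimetre scatter |

- **Force while placing the green box:** I pressed it down a little too far, reading 21 N at the wrist, and eased off before letting go. That is below the limits given. The stack still looks square in both fixed cameras.
- **Checks that failed or disagreed:**
  - The trained network missed the ramekin from the wrist camera, so I measured it from depth instead.
  - In the final round, the ramekin readings from the two fixed cameras came out too wide because they caught the side of the cucumber bowl. I relied on the earlier wrist reading.
  - The final wrist reading of the green box was off, as only part of it was measured.
  - The scene and side cameras differ by about 3–4 mm overall.

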